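# Hold a sample slide flush on a tilted reflectance head

## Robot

A 6-joint arm with a two-finger parallel gripper is mounted at the origin on a cart in front of the work surface, level with it; the furniture and walls round the work are solid. World frame = base frame: x ahead of the robot, y to its left, z up, the work surface at z = 0. Lengths are in m, angles in rad, forces in N, time in s.
With the tool pointing down it reaches from about 0.25 to 0.775 m from the base axis. Payload 4 kg.
Tool frame: the origin (TCP) lies between the finger pads; the fingertips stand 14 mm ahead of it and the grasp point (between the pads) lies 5 mm behind it (tcp_to_tips is the distance from the TCP to the fingertips, in m); z points along the fingers, y is the line along which they close (so a half turn about z gives the same grasp; the last joint's range is limited). The gripper opens to 85 mm and grips with 20 to 120 N. Pads are 22 mm wide; open, the fingers measure 114 mm over their backs; the gripper's body (76 mm by 85 mm) begins 54 mm behind the grasp point. The pads swing forward as they close: fully open they stand 13 mm farther back than shut.
Start: joints at [-0.103, 0.087, 1.371, -0, 1.684, -0.103], TCP at [0.55, -0, 0.245] pointing down, gripper open.
Joint ranges: [-3.1, 3.1], [-0.76, 2.03], [0.27, 2.55], [-1.08, 4.22], [0.17, 2.65], [-2.57, 2.57]. Speed limits (rad/s): [2.79, 2.79, 3.14, 3.14, 3.14, 3.14].

## Interface

Orientations are given as [roll, pitch, yaw] about the fixed x, y, z axes, in that order (R = Rz(yaw) Ry(pitch) Rx(roll)).
In Python, from cell import sense, grab_frame, get_calibration, hand_in, find_in, trace, place_of, tcp_to_tips gives the robot as it stands.
- The arm moves only by the tool step_arm, never from a script. Its argument "rows" is a list of rows, each a list of 7 numbers: the shift along the world's x, y, z in mm, then the turn, a rotation vector about the world's x, y, z in rad, then the closure, from 0 (fully open) to 1 (shut). A call has 1 to 10 rows; each row is the pose to reach, as a shift and turn from the pose commanded when the call began; what a row does not reach only later rows make up. A row lasts 1/12 s, in which the tool goes at most 41.7 mm and 7.16 degrees, less where a joint would pass 70% of its speed; a pose out of reach is approached as far as the arm can. A call with a gripper value outside its range is refused whole. The fingers move at their own pace and stop on an object; "squeeze" is the grip in N (left out, the last holds). Time passes only in rows, so rows that repeat a pose let the fingers close. It gives the time, the measured TCP pose, the force, the opening and the grip force at its end, in the units of the state.
- sense(): the state, without advancing time (a new reading comes with each control period).
- grab_frame(name): name is "scene" or "side" or "wrist"; returns the picture (480x640x3 uint8, red, green, blue); there is no depth.
- get_calibration(name): a dict with "K" (3x3 intrinsics, pixels), "world_from_camera" (4x4, takes a point from camera to world coordinates). Camera axes: x right, y up, looking along -z (the intrinsics and any distortion apply to the point x, -y, -z); pixel columns grow to the right and rows downward; lengths in m; the calibration is good to about 2 mm. A picture is of the moment at which its call begins: read the wrist's pose just before it. get_calibration takes no time and is no camera call; for the wrist camera it gives the pose at the moment of the call.
- hand_in(): hands the job in; it is judged then, once.
Trained networks look in the newest picture that a camera, given by its name, has taken for a name from the list of things; names that differ only in an ending like _2 or _b are one class to them, and where a whole thing is asked for, a point or a joint stands for the part that bears it (a point fixed in the world has none). Each returns a list of dicts, best first, with "score" (0 to 1); they miss things now and then, are a little off and sometimes report something else, mostly with a low value. They report only what shows in the picture. A call takes as long as a camera call.
- find_in(camera, name): "extent" ([centre column, centre row, width, height] in pixels, round what is visible of it).
- trace(camera, name): "region" (480x640 bool, what is visible of it) and "extent" ([centre column, centre row, width, height] in pixels, round what is visible of it).
- place_of(camera, name): "position" ([row, column] in pixels: a listed point, or the origin of a listed thing).
The state is a dict: "time_s": time; "joint_pos": joint angles; "qvel": joint speeds; "joint_torque": joint torques, N m; "position": TCP position; "tcp_rot": TCP orientation; "ft_force": force on the tool from outside, world axes, zero at the start; "wrist_torque": the same for the moment, N m; "finger_gap": opening from 0.0 (shut) to 1.0 (fully open); "gripper_force": force on a finger pad.
Only numpy, scipy, OpenCV 4.12 (cv2) and the standard library are available. Lean on these libraries where they do the work, as an engineer would, in place of code of your own. Each camera call takes 0.05 s, during which the arm holds its last target. There are 200 camera calls.

## Task

Lift the clear dust cover off the sample tray and hang it by its bow handle on the hook of the small stand, then let go of it. Next take the slide carrier from the tray by its fin, tilt it to match the slope of the meter's measuring head, and press it gently, slide side down, centred over the sprung port ring and square with the head, until it sits flush on the ring, parallel to the face, with the ring pushed in more than half-way. Finish while still holding it there: do not let go, and leave the other things on the bench where they are.

Things in the scene. Friction and masses are not known exactly. Their poses are not given: they have to be found in the camera images.
- cover: clear box-shaped dust cover, open below, 74 (x) x 104 (y) x 52 high, walls 3, about 120 g, standing over the carrier on the tray's floor, inside the tray's low rim. Origin: centre of its lower edge; z up, y along its length and along its steel bow handle. It must rise at least 45 before it is moved sideways, to clear the carrier.
- bow (a point): middle of the grip bar of the cover's bow handle, axes as the cover's. The bar is a flat strap with rounded edges, 82 long (y), 7 thick (x) and 10 high; the legs stand at y = +-37 (66 free between them); its centre is 46 above the cover's top (41 free under the bar) and 98 above the cover's lower edge. Pinch it across (along x) some 22 from its middle, so that the middle stays free for the hook.
- tray: fixed white tray 100 (x) x 130 (y) x 6, rim 10 high, with two rubber strips whose tops are 9 above the bench; the carrier lies on the strips, the cover stands on the tray's floor. Origin: centre of its underside, z up.
- carrier: aluminium slide carrier, about 90 g: a plate 52 (x) x 62 (y) x 6 with a glass slide 26 x 76 set flush in its underside (the slide's ends stick out 7 at each y end), and on top a grip fin 12 thick (y), 34 long (x), from 6 to 35 above the underside. Origin: centre of the flat underside; z out of the top, along the fin.
- hook_stand: fixed hook stand: dark steel foot 150 x 110 x 12 with a round steel rod of 8 diameter, bent forward at the top into a level arm that ends in an upturned tip. Origin: under the foot, 20 nearer to the tip than the foot's centre; z up; the arm runs along its x axis and its tip points to -x. The upright rod stands at x = +55 and reaches no higher than the arm (189).
- hook (a point): middle of the level hook arm on its centre line, 185 above the bench, 45 in front of the upright rod and 41 behind the upturned tip; axes as the hook stand's. A bar hung on the arm has its centre about 9 above this point.
- hook_tip (a point): top of the upturned hook tip, 17 above the arm's centre line; a handle has to pass over it, moving along the stand's +x, and then down on the arm.
- meter: fixed bench reflectance meter: white base 150 x 156 x 38 with two cheeks that carry the tilting head. Origin: centre of its underside; its front faces its -x.
- face (a point): centre of the flat measuring face of the meter's head, in the plane of the metal face plate (86 along x, 110 along y), about 0.11 above the bench. z is the face's outward normal, y its level width axis, x points up the slope. The head is clamped at some tilt, so that the face slopes down towards the meter's front by 0.33 to 0.70 rad; it does not give under hand pressure.
- port_ring (a joint): black port ring of 34 outside diameter round the face's centre; 0 = free, its flat rim standing 6 mm proud of the face; 0.006 m = pushed fully in, level with the face. Its spring needs about 3 N to start and 9 N to be fully in.
- jar: bystander, to be left alone: small jar with a blue lid, 39 x 55 (mm)
- jar_b: bystander, to be left alone: small clear jar with a blue lid, 39 x 55 (mm)
- flask: bystander, to be left alone: stoppered conical flask, 64 x 106 (mm)
- cup: bystander, to be left alone: low clear sample cup, 40 x 25 (mm)
- pen: bystander, to be left alone: felt marker, 134 long, lying (mm)
- drop: bystander, to be left alone: dropping bottle, 49 x 138 (mm)
- vial: bystander, to be left alone: glass vial, 54 long, lying (mm)

How it is judged:
On the way, in this order (a step that is already met when the one before it is completed fails the run):
1. the dust cover hangs by its bow handle on the hook, let go (contact force between cover and hook_stand above 0.3 N and distance between bow and hook below 0.035 m and z of bow in the frame of hook between 0 and 0.02 m and contact force between the fingers and cover below 0.05 N), for 0.3 s.
2. the carrier is held flush on the sloped head with the port ring pushed in over half-way (value of joint port_ring above 0.003 m and angle between the z axis of carrier and the z axis of face, either way round below 0.05 rad and angle between the y axis of carrier and the y axis of face, either way round below 0.2 rad and distance between carrier and face below 0.01 m and z of carrier in the frame of face below 0.0035 m and contact force between carrier and meter above 3 N and contact force between the fingers and carrier above 2 N), for 0.3 s.
At the end, for the whole second after the job is handed in: Cover hangs free by its bow on the hook (bar within 35 mm of the arm's middle). Carrier held by the fingers, at rest, over 3 N on the meter: ring in by over 3 of 6 mm, underside on it and within 0.05 rad of parallel to the face, within 10 mm of its centre, square within 0.2 rad (all of step 1 and all of step 2 and linear speed of carrier below 0.02 m/s); the arm keeps its last pose, push and grip.
It fails at once if the carrier is pressed on the meter with more than 40 N (contact force between carrier and meter above 40 N).
It fails at once if a bystander is moved by more than 3 cm (distance of any of jar, jar_b, flask, cup, pen, drop, vial from where it was at the start of the episode above 0.03 m).
It also fails if it takes over 64 s, if anything falls off the work surface, if the arm or the gripper's body presses on something with over 40 N, if the wrist force passes 120 N, or if a joint passes its speed limit or range.

## Working session

There is one attempt and no reset: what is moved stays moved. The work goes in short steps, Python scripts to look and compute and a tool call to move; the robot and the scene stay as the last step left them, time stands still between calls to the robot, and variables do not carry over. Pictures are saved under pics/ and viewed, at most 10 in all, crops included, and the job is handed in when it is done.

Besides the shell and the picture viewer there is one more tool, called after "Request:" by a JSON object that holds its "fn" and its "kwargs". step_arm: Moves the arm, as the interface text tells. Its arguments: {"type":"object","properties":{"rows":{"type":"array","items":{"type":"array","items":{"type":"number"}}},"squeeze":{"type":"number"}},"required":["rows"]}

```bash
mkdir -p pics
cat > h.py <<'E'
import numpy as np, cv2
from cell import *
def cal(c):
    d=get_calibration(c); return np.array(d["K"]),np.array(d["world_from_camera"]),d
def ray(c,px):  # px = (col,row)
    K,T,_=cal(c); p=np.linalg.inv(K)@[px[0],px[1],1]
    d=T[:3,:3]@[p[0],-p[1],-p[2]]; return T[:3,3],d/np.linalg.norm(d)
def onz(c,px,z):
    o,d=ray(c,px); return o+d*(z-o[2])/d[2]
def proj(c,P):
    K,T,_=cal(c); q=(np.asarray(P)-T[:3,3])@T[:3,:3]; q=q*[1,-1,-1]; u=q@K.T; return u[...,:2]/u[...,2:]
def tri(rays):
    A=sum(np.eye(3)-np.outer(d,d) for o,d in rays); b=sum((np.eye(3)-np.outer(d,d))@o for o,d in rays)
    P=np.linalg.solve(A,b); return P,[np.linalg.norm(np.cross(P-o,d)) for o,d in rays]
E
python3 - <<'E'
from h import *
print({k:np.round(v,3) if not isinstance(v,str) else v for k,v in sense().items()})
ims=[]
for c in ["scene","side","wrist"]:
    im=grab_frame(c); cv2.imwrite(f"pics/{c}0.png",im[:,:,::-1]); d=cal(c)[2]
    print(c,d.keys(),np.round(d["world_from_camera"],3).tolist(),np.round(d["K"],1).tolist())
    for n in ["cover","bow","tray","carrier","hook_stand","hook","hook_tip","meter","face","port_ring"]:
        r=place_of(c,n)
        print(c,n,[(np.round(x["position"][::-1],1).tolist(),round(x["score"],2)) for x in r[:2]])
E
```

```text
{'time_s': np.float64(0.0), 'joint_pos': array([-0.103,  0.088,  1.372,  0.   ,  1.684, -0.103]), 'qvel': array([-0.   ,  0.   ,  0.002,  0.001, -0.   ,  0.001]), 'joint_torque': array([ 0.0000e+00, -3.5186e+01, -3.1328e+01,  0.0000e+00,  1.1000e-02,
        0.0000e+00]), 'position': array([0.55 , 0.   , 0.244]), 'tcp_rot': array([-3.139, -0.   ,  1.571]), 'ft_force': array([ 0.3  , -0.511,  0.313]), 'wrist_torque': array([-0.024,  0.022, -0.012]), 'gripper_force': np.float64(0.0), 'finger_gap': np.float64(1.001)}
scene dict_keys(['K', 'world_from_camera']) [[0.772, 0.4, -0.494, -0.244], [-0.635, 0.482, -0.603, -0.884], [-0.004, 0.779, 0.626, 1.122], [0.0, 0.0, 0.0, 1.0]] [[584.4, 0.0, 319.0], [0.0, 584.4, 246.0], [0.0, 0.0, 1.0]]
scene cover [([361.5, 356.7], 0.77)]
scene bow [([359.2, 325.2], 0.92)]
scene tray [([364.3, 357.3], 0.88)]
scene carrier []
scene hook_stand [([250.7, 252.8], 0.85), ([277.5, 215.0], 0.33)]
scene hook []
scene hook_tip [([237.5, 200.4], 0.76)]
scene meter [([322.0, 291.7], 0.69)]
scene face [([323.6, 262.9], 0.75)]Traceback (most recent call last):
  File "<stdin>", line 8, in <module>
ValueError: it knows: bow, carrier, cover, cup, drop, face, flask, hook, hook_stand, hook_tip, jar, meter, pen, tray, vial
```

Run:
```python
from h import *
for c in ["side","wrist"]:
    im=grab_frame(c); cv2.imwrite(f"pics/{c}0.png",im[:,:,::-1]); d=cal(c)[2]
    print(c,np.round(d["world_from_camera"],3).tolist(),np.round(d["K"],1).tolist())
    for n in ["cover","bow","tray","carrier","hook_stand","hook","hook_tip","meter","face"]:
        r=place_of(c,n)
        print(c,n,[(np.round(x["position"][::-1],1).tolist(),round(x["score"],2)) for x in r[:2]])
a=[cv2.imread(f"pics/{c}0.png") for c in ["scene","side"]]
cv2.imwrite("pics/w0.png",a[0]);
```

```text
side [[0.917, 0.174, -0.36, -0.156], [-0.4, 0.357, -0.844, -1.475], [-0.018, 0.918, 0.396, 0.86], [0.0, 0.0, 0.0, 1.0]] [[559.6, 0.0, 311.8], [0.0, 559.6, 237.6], [0.0, 0.0, 1.0]]
side cover [([329.9, 317.5], 0.68)]
side bow [([328.0, 287.6], 0.86)]
side tray [([326.9, 317.8], 0.62)]
side carrier [([332.8, 315.6], 0.44)]
side hook_stand [([274.0, 248.8], 0.63)]
side hook [([277.1, 201.0], 0.76)]
side hook_tip [([266.2, 200.2], 0.89)]
side meter [([324.3, 275.1], 0.7), ([338.2, 347.2], 0.35)]
side face [([320.1, 246.6], 0.74), ([269.4, 270.0], 0.29)]
wrist [[1.0, 0.0, -0.001, 0.55], [0.0, 0.957, 0.291, 0.073], [0.001, -0.291, 0.957, 0.374], [0.0, 0.0, 0.0, 1.0]] [[395.5, 0.0, 317.9], [0.0, 395.5, 240.4], [0.0, 0.0, 1.0]]
wrist cover []
wrist bow []
wrist tray []
wrist carrier []
wrist hook_stand []
wrist hook []
wrist hook_tip []
wrist meter [([289.5, 170.4], 0.84)]
wrist face [([270.8, 185.9], 0.69)]
```

View pics/scene0.png

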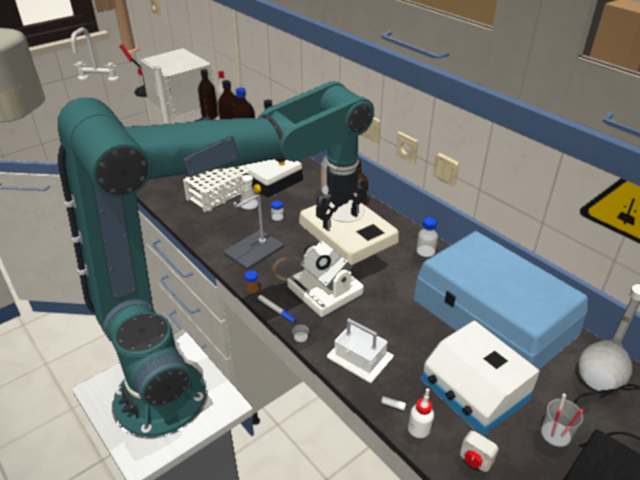

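View pics/side0.png

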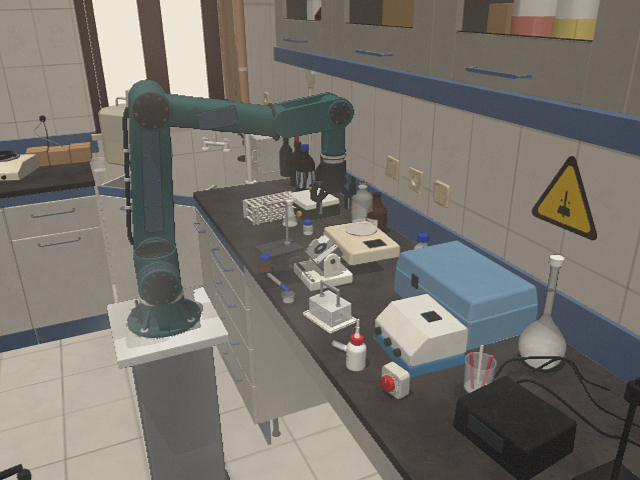

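The scene view shows the cover and tray at (360,350), the meter at (325,275) with its face at (324,262), and the hook stand at (255,248) with its rod top at (258,188). The side view agrees: cover (329,310), meter (323,265), stand (285,245).

```bash
cat pics/*.txt 2>/dev/null
python3 - <<'E'
from h import *
S={"cover":[(361.5,356.7),(329.9,317.5)],"bow":[(359.2,325.2),(328,287.6)],"tray":[(364.3,357.3),(326.9,317.8)],"stand":[(250.7,252.8),(274,248.8)],"tip":[(237.5,200.4),(266.2,200.2)],"meter":[(322,291.7),(324.3,275.1)],"face":[(323.6,262.9),(320.1,246.6)]}
zz={"cover":.006,"bow":.104,"tray":0,"stand":0,"tip":.202,"meter":0,"face":.11}
for n,(a,b) in S.items():
    P,e=tri([ray("scene",a),ray("side",b)]); print(n,P.round(3),np.round(e,4),onz("scene",a,zz[n]).round(3),onz("side",b,zz[n]).round(3))
im=np.hstack([cv2.resize(cv2.imread("pics/scene0.png")[170:330,215:375],None,fx=2.5,fy=2.5,interpolation=2),cv2.resize(cv2.imread("pics/side0.png")[180:340,225:385],None,fx=2.5,fy=2.5,interpolation=2)])
cv2.imwrite("pics/crop0.png",im)
E
```

```text
cover [ 0.436 -0.215  0.008] [0.0018 0.0018] [ 0.439 -0.213  0.006] [ 0.435 -0.213  0.006]
bow [ 0.443 -0.192  0.094] [0.0037 0.0037] [ 0.441 -0.197  0.104] [ 0.431 -0.211  0.104]
tray [ 0.424 -0.231  0.023] [0.0075 0.0075] [ 0.447 -0.215  0.   ] [ 0.431 -0.202  0.   ]
stand [0.445 0.279 0.022] [0.0019 0.0019] [0.461 0.303 0.   ] [0.458 0.322 0.   ]
tip [0.432 0.3   0.204] [0.0018 0.0018] [0.435 0.303 0.202] [0.431 0.302 0.202]
meter [0.522 0.03  0.007] [0.0078 0.0078] [0.517 0.033 0.   ] [ 0.537  0.048 -0.   ]
face [0.508 0.015 0.124] [0.0007 0.0007] [0.517 0.027 0.11 ] [0.521 0.043 0.11 ]
```

View pics/crop0.png

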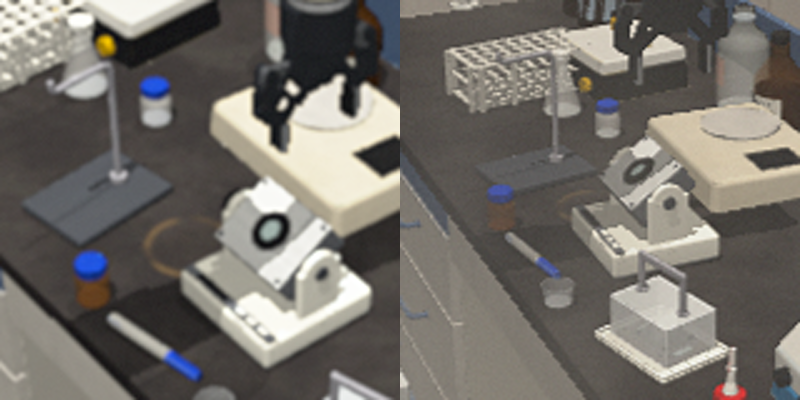

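The crops show the hook tip pointing left, roughly toward the arm base, the foot below it, the meter face sloping left-front, and the cover's bow clear. Positions are plausible, so I'll refine them with the wrist camera, hook first.

Request:
{"fn": "step_arm", "kwargs": {"rows": [[-13,36,20,0,0,0,0],[-26,72,40,0,0,0,0],[-39,108,60,0,0,0,0],[-52,144,85,0,0,0,0],[-65,180,85,0,0,0,0],[-78,216,85,0,0,0,0],[-90,250,85,0,0,0,0],[-90,270,85,0,0,0,0],[-90,270,85,0,0,0,0]]}}

```text
time_s: 2.25
position: [0.4587, 0.2738, 0.3302]
tcp_rot: [-3.141, -0.002, 1.577]
ft_force: [-0.2, -0.5, -0.6]
finger_gap: 1.002
gripper_force: 0.0
```

```bash
cat >> h.py <<'E'
def snap(tag,names,segs=()):
    s=sense(); im=grab_frame("wrist"); cv2.imwrite(f"pics/{tag}.png",im[:,:,::-1])
    print("tcp",np.round(s["position"],4),np.round(s["tcp_rot"],3))
    np.save(f"pics/{tag}_T.npy",cal("wrist")[1])
    for n,z in names:
        for x in place_of("wrist",n)[:2]:
            p=x["position"][::-1]; o,d=ray("wrist",p); print(n,np.round(p,1),round(x["score"],2),"on z",z,(o+d*(z-o[2])/d[2]).round(4))
            with open("pics/obs.txt","a") as f: print(n,tag,*np.r_[o,d],x["score"],file=f)
    for n in segs:
        r=trace("wrist",n)
        if r: np.save(f"pics/{tag}_{n}.npy",r[0]["region"]); print(n,"seg",r[0]["score"],r[0]["extent"])
E
python3 -c "
from h import *
snap('hk1',[('hook',.185),('hook_tip',.202),('hook_stand',0)],['hook_stand'])"
```

```text
tcp [0.4587 0.2738 0.3302] [-3.141e+00 -2.000e-03  1.577e+00]
hook [328.2 179.3] 0.81 on z 0.185 [0.4674 0.304  0.185 ]
hook_tip [267.2 193.4] 0.87 on z 0.202 [0.4274 0.2965 0.202 ]
hook_stand [316.4 158.4] 0.93 on z 0 [0.4594 0.2999 0.    ]
hook_stand seg 0.79 [332.0, 155.5, 138.7, 114.2]
```

Request:
{"fn": "step_arm", "kwargs": {"rows": [[0,-40,0,0,0,0,0],[0,-80,0,0,0,0,0],[0,-80,0,0,0,0,0],[0,-80,0,0,0,0,0]]}}

```text
time_s: 2.83
position: [0.4604, 0.1874, 0.3309]
tcp_rot: [3.141, -0.0, 1.565]
ft_force: [0.9, 0.6, -0.3]
finger_gap: 1.003
gripper_force: 0.0
```

```bash
python3 -c "
from h import *
snap('hk2',[('hook',.185),('hook_tip',.202),('hook_stand',0),('face',.11),('meter',0)],['hook_stand'])"
```

```text
tcp [0.4604 0.1874 0.3309] [ 3.141 -0.     1.565]
hook [324.3  43.8] 0.84 on z 0.185 [0.4652 0.3084 0.185 ]
hook_tip [255.6  50.6] 0.91 on z 0.202 [0.4239 0.3024 0.202 ]
hook_stand [313.6  76.2] 0.77 on z 0 [0.4562 0.3085 0.    ]
face [377.2 357.6] 0.85 on z 0.11 [0.521  0.0332 0.11  ]
face [368.1 308.9] 0.67 on z 0.11 [0.5097 0.0876 0.11  ]
meter [367.9 308.9] 0.74 on z 0 [0.525  0.0323 0.    ]
meter [247.  289.7] 0.29 on z 0 [0.3715 0.0589 0.    ]
hook_stand seg 0.62 [328.2, 69.6, 152.2, 128.9]
```

Request:
{"fn": "step_arm", "kwargs": {"rows": [[8,-36,0,0,0,0,0],[16,-72,0,0,0,0,0],[24,-108,0,0,0,0,0],[32,-144,0,0,0,0,0],[40,-170,0,0,0,0,0],[40,-180,0,0,0,0,0],[40,-180,0,0,0,0,0]]}}

```text
time_s: 3.77
position: [0.5003, 0.0086, 0.3299]
tcp_rot: [-3.141, 0.0, 1.568]
ft_force: [0.9, 0.1, -0.4]
finger_gap: 1.0
gripper_force: 0.0
```

```bash
python3 -c "
from h import *
snap('mt1',[('face',.11),('meter',0)],['meter'])"
```

```text
tcp [0.5003 0.0086 0.3299] [-3.141  0.     1.568]
face [338.2 180.2] 0.84 on z 0.11 [0.5184 0.0333 0.11  ]
meter [340.  167.7] 0.63 on z 0 [0.5261 0.0322 0.    ]
meter seg 0.76 [341.9, 168.8, 148.4, 178.6]
```

Request:
{"fn": "step_arm", "kwargs": {"rows": [[-10,-36,0,0,0,0,0],[-20,-72,0,0,0,0,0],[-30,-108,0,0,0,0,0],[-40,-144,0,0,0,0,0],[-50,-160,0,0,0,0,0],[-50,-160,0,0,0,0,0],[-50,-160,0,0,0,0,0]]}}

```text
time_s: 4.55
position: [0.4501, -0.1493, 0.3306]
tcp_rot: [3.141, -0.001, 1.571]
ft_force: [0.1, 0.5, 0.7]
finger_gap: 1.001
gripper_force: 0.0
```

```bash
python3 -c "
from h import *
snap('cv1',[('bow',.104),('cover',.006),('tray',0),('face',.11),('carrier',.009)],['tray','cover'])"
```

```text
tcp [ 0.4501 -0.1493  0.3306] [ 3.141e+00 -1.000e-03  1.571e+00]
bow [308.7 260.9] 0.8 on z 0.104 [ 0.4428 -0.204   0.104 ]
cover [308.6 234.1] 0.59 on z 0.006 [ 0.4407 -0.2055  0.006 ]
tray seg 0.87 [305.6, 236.8, 101.8, 120.1]
cover seg 0.87 [307.4, 243.3, 88.6, 112.8]
```

Request:
{"fn": "step_arm", "kwargs": {"rows": [[0,-40,0,0,0,0,0],[0,-60,0,0,0,0,0],[0,-60,0,0,0,0,0],[0,-60,0,0,0,0,0]]}}

```text
time_s: 5.28
position: [0.45, -0.2103, 0.3299]
tcp_rot: [-3.141, -0.001, 1.57]
ft_force: [-0.3, -0.6, -0.1]
finger_gap: 0.999
gripper_force: 0.0
```

```bash
python3 -c "
from h import *
snap('cv2',[('bow',.104),('cover',.006),('tray',0),('carrier',.009)],['tray','cover'])
a=[cv2.resize(cv2.imread(f'pics/{t}.png'),(400,300),interpolation=3) for t in ['hk1','hk2','mt1','cv2']]
cv2.imwrite('pics/mos.png',np.vstack([np.hstack(a[:2]),np.hstack(a[2:])]))"
```

```text
tcp [ 0.45   -0.2103  0.3299] [-3.141e+00 -1.000e-03  1.570e+00]
bow [302.7 197.2] 0.86 on z 0.104 [ 0.437  -0.2033  0.104 ]
cover [307.  182.9] 0.98 on z 0.006 [ 0.4386 -0.2052  0.006 ]
tray seg 0.59 [305.0, 183.2, 110.2, 130.4]
```

View pics/mos.png

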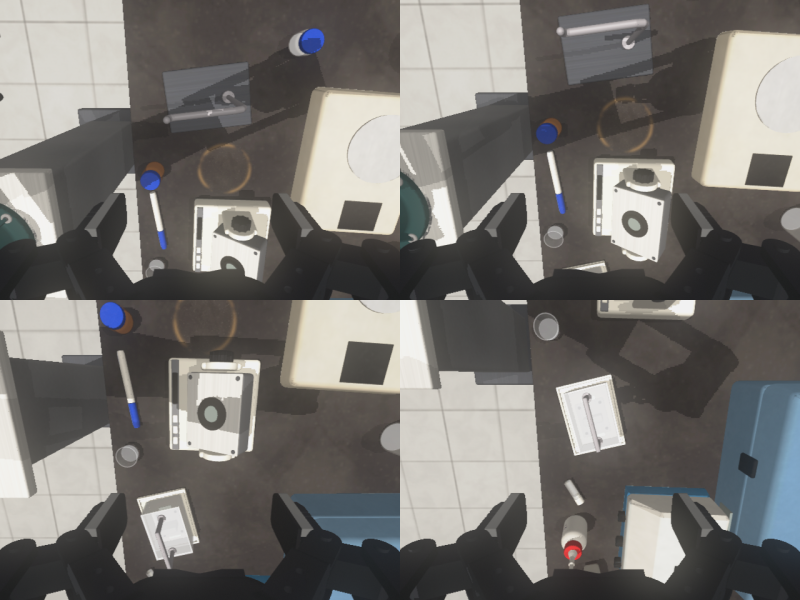

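The mosaic shows the foot and arm of the stand (yaw slightly positive), the face plate with its ring at (338,180) in mt1, and the tray, cover and bow at about (305,190) in cv2. Next: yaws and the head tilt.

Run:
```python
from h import *
K=cal("wrist")[0]
def back(T,px,z):
    p=np.linalg.inv(K)@[px[0],px[1],1]; d=T[:3,:3]@[p[0],-p[1],-p[2]]; return T[:3,3]+d*(z-T[2,3])/d[2]
for tag,n,z in [("cv1","tray",.01),("cv2","tray",.01),("hk1","hook_stand",.012),("hk2","hook_stand",.012)]:
    T=np.load(f"pics/{tag}_T.npy"); m=np.load(f"pics/{tag}_{n}.npy")
    ys,xs=np.nonzero(m); W=np.array([back(T,(x,y),z)[:2] for x,y in zip(xs,ys)])*1000
    r=cv2.minAreaRect(W.astype(np.float32)); print(tag,n,np.round(r[0],1),np.round(r[1],1),r[2],"yaw",np.radians(r[2]))
def crop(t,x0,y0,w,h,f):
    im=cv2.resize(cv2.imread(f"pics/{t}.png")[y0:y0+h,x0:x0+w],None,fx=f,fy=f,interpolation=cv2.INTER_CUBIC)
    for x in range((x0//20+1)*20,x0+w,20): cv2.line(im,(int((x-x0)*f),0),(int((x-x0)*f),6),(0,0,255),1); cv2.putText(im,str(x),(int((x-x0)*f)-12,16),0,.35,(0,0,255),1)
    for y in range((y0//20+1)*20,y0+h,20): cv2.line(im,(0,int((y-y0)*f)),(6,int((y-y0)*f)),(0,0,255),1); cv2.putText(im,str(y),(8,int((y-y0)*f)+4),0,.35,(0,0,255),1)
    return im
a=crop("mt1",262,80,160,180,3.3333)[:600,:450]; b=crop("cv2",240,110,116,148,3.0)[:300,:350]; c=crop("hk1",255,95,155,120,2.3)[:300,:350]
out=np.zeros((600,800,3),np.uint8); out[:a.shape[0],:a.shape[1]]=a; out[:b.shape[0],450:450+b.shape[1]]=b; out[300:300+c.shape[0],450:450+c.shape[1]]=c
cv2.imwrite("pics/z1.png",out)
```

```text
cv1 tray [ 437.7 -209.1] [101.1 131.9] 13.1092529296875 yaw 0.22879962609975957
cv2 tray [ 437.5 -208.4] [102.1 129.9] 12.873665809631348 yaw 0.22468785517948855
hk1 hook_stand [470.8 304.3] [159.1 110. ] 6.678654193878174 yaw 0.11656450528530185
hk2 hook_stand [472.2 307.8] [154.4 109.8] 7.087945461273193 yaw 0.12370798550100545
```

View pics/z1.png

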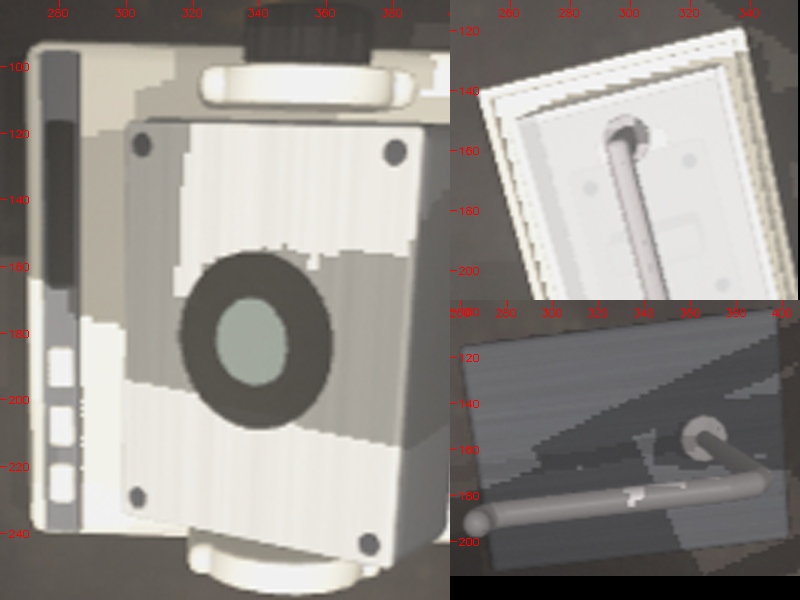

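```bash
cat > fit.py <<'E'
from h import *
from scipy.optimize import least_squares
from scipy.spatial.transform import Rotation as R
K=cal("wrist")[0]
def pj(T,P):
    q=(P-T[:3,3])@T[:3,:3]*[1,-1,-1]; u=q@K.T; return u[:,:2]/u[:,2:]
L=np.array([[-43,55,0],[43,55,0],[-43,-55,0],[43,-55,0]])/1000
def frame(yaw,t): return R.from_euler("ZY",[yaw,-t]).as_matrix()   # x up the slope
def res(p,obs):
    return np.concatenate([(pj(T,(L@frame(p[3],p[4]).T)+p[:3])-o).ravel() for T,o in obs])
E
python3 - <<'E'
from fit import *
obs=[(np.load("pics/mt1_T.npy"),np.array([[300,117],[389,117.5],[299,236],[380,250]])),
 (np.load("pics/hk2_T.npy"),np.array([[(617-400)*1.6,180*1.6],[(671-400)*1.6,188*1.6],[(606-400)*1.6,249*1.6],[(659-400)*1.6,263*1.6]]))]
for k in ([0],[0,1]):
    s=least_squares(res,[.515,.03,.11,0,.5],args=([obs[i] for i in k],)); print(s.x.round(4),s.fun.round(1))
# bow ends
T=np.load("pics/cv2_T.npy")
def back(T,px,z):
    p=np.linalg.inv(K)@[px[0],px[1],1]; d=T[:3,:3]@[p[0],-p[1],-p[2]]; return T[:3,3]+d*(z-T[2,3])/d[2]
a,b=back(T,(298,157),.104),back(T,(318,235),.104); print(a,b,np.arctan2(-(a-b)[0],(a-b)[1]),np.linalg.norm(a-b),(a+b)/2)
E
```

```text
[ 0.5194  0.0302  0.1103 -0.0152  0.5682] [-0.7 -0.  -0.1  0.4  0.2 -1.2  0.5  0.7]
[ 0.5214  0.032   0.1085 -0.0462  0.406 ] [-0.4 -3.6  6.8 -0.2 -3.1 -3.1  3.1 -2.7 -6.2  9.6 -6.4 15.6  5.4 -9.2
 -0.5 -7.2]
[ 0.43319739 -0.16773368  0.104     ] [ 0.45082634 -0.23929041  0.104     ] 0.24155301515603228 0.07369630330541516 [ 0.44201186 -0.20351204  0.104     ]
```

Face fit: centre (0.519,0.030,0.110), tilt 0.57, height as given. Hook: (0.4655,0.3055), yaw 0.12. Bow: (0.441,-0.2035), yaw 0.24. Now grasp the bow 20 mm to its -y side.

Request:
{"fn": "step_arm", "kwargs": {"rows": [[-4,-13,-20,0,0,0.12,0],[-4,-13,-60,0,0,0.24,0],[-4,-13,-100,0,0,0.24,0],[-4,-13,-135,0,0,0.24,0],[-4,-13,-165,0,0,0.24,0],[-4,-13,-190,0,0,0.24,0],[-4,-13,-208,0,0,0.24,0],[-4,-13,-217,0,0,0.24,0],[-4,-13,-217,0,0,0.24,0]]}}

```text
time_s: 6.38
position: [0.4447, -0.2219, 0.1109]
tcp_rot: [-3.138, -0.004, 1.811]
ft_force: [-1.1, 0.8, -1.0]
finger_gap: 1.001
gripper_force: 0.0
```

```bash
python3 -c "
from h import *
s=sense(); print(s['position'],s['tcp_rot'])
a=[cv2.resize(grab_frame(c)[r:r+150,q:q+200],(400,300),interpolation=2)[:,:,::-1] for c,r,q in [('scene',250,260),('side',210,230)]]
w=cv2.resize(grab_frame('wrist'),(400,300))[:,:,::-1]
cv2.imwrite('pics/g1.png',np.vstack([np.hstack(a),np.hstack([w,w*0])]))"
```

```text
[ 0.444711   -0.22185646  0.11090054] [-3.1382593  -0.00367681  1.81121807]
```

View pics/g1.png

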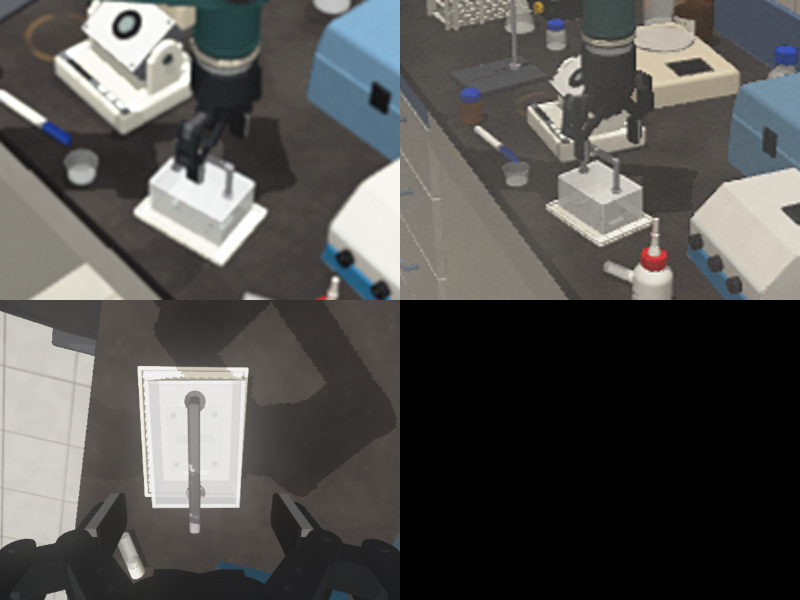

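The fingers straddle the bar: in the wrist view the bar runs at column 195, between fingers at 110 and 290. I'll check where along the bar the grip falls, then close.

```bash
python3 -c "
from h import *
a,b=onz('wrist',(312,162),.109),onz('wrist',(313,368),.109)
p=sense()['position']; u=(a-b)/np.linalg.norm(a-b); print(a,b,np.linalg.norm(a-b),'tcp from mid',(p-(a+b)/2)@u,np.arctan2(-u[0],u[1]), np.cross(u,p-(a+b)/2)[2]*1000)
im=cv2.imread('pics/g1.png')
"
```

```text
[ 0.43110518 -0.16627211  0.109     ] [ 0.45026863 -0.24427921  0.109     ] 0.08032649449462126 tcp from mid -0.01921970788434547 0.2408925635938075 -1.8060606340540444
```

Request:
{"fn": "step_arm", "kwargs": {"rows": [[0,0,0,0,0,0,1],[0,0,0,0,0,0,1],[0,0,0,0,0,0,1],[0,0,0,0,0,0,1],[0,0,0,0,0,0,1],[0,0,0,0,0,0,1],[0,0,0,0,0,0,1]], "squeeze": 60}}

```text
time_s: 7.12
position: [0.4459, -0.223, 0.1133]
tcp_rot: [-3.141, -0.0, 1.811]
ft_force: [0.4, -0.9, -1.1]
finger_gap: 0.057
gripper_force: 60.8
```

Grasped, with the bow centred as planned. Lift straight up, then carry over.

Request:
{"fn": "step_arm", "kwargs": {"rows": [[0,0,10,0,0,0,1],[0,0,30,0,0,0,1],[0,0,60,0,0,0,1],[0,0,90,0,0,0,1],[0,0,125,0,0,0,1],[0,0,160,0,0,0,1],[0,20,180,0,0,-0.03,1],[-5,50,187,0,0,-0.06,1],[-10,85,187,0,0,-0.09,1],[-15,120,187,0,0,-0.12,1]]}}

```text
time_s: 7.95
position: [0.4309, -0.1022, 0.3019]
tcp_rot: [3.139, 0.001, 1.688]
ft_force: [0.4, -0.1, -1.5]
finger_gap: 0.056
gripper_force: 60.8
```

Request:
{"fn": "step_arm", "kwargs": {"rows": [[-4,36,0,0,0,0,1],[-8,72,0,0,0,0,1],[-12,108,0,0,0,0,1],[-16,144,0,0,0,0,1],[-20,180,0,0,0,0,1],[-24,216,0,0,0,0,1],[-28,252,0,0,0,0,1],[-32,288,0,0,0,0,1],[-35,324,0,0,0,0,1],[-38,350,0,0,0,0,1]]}}

```text
time_s: 8.78
position: [0.3918, 0.2493, 0.3008]
tcp_rot: [-3.141, -0.0, 1.693]
ft_force: [-0.5, -1.4, -1.1]
finger_gap: 0.054
gripper_force: 60.7
```

Request:
{"fn": "step_arm", "kwargs": {"rows": [[0,20,0,0,0,0,1],[0,30,-20,0,0,0,1],[0,30,-40,0,0,0,1],[0,30,-60,0,0,0,1],[0,30,-74,0,0,0,1],[0,30,-74,0,0,0,1],[0,30,-74,0,0,0,1],[0,30,-74,0,0,0,1]]}}

```text
time_s: 9.45
position: [0.3935, 0.2771, 0.2278]
tcp_rot: [3.14, -0.001, 1.691]
ft_force: [0.0, -0.5, -0.8]
finger_gap: 0.056
gripper_force: 60.8
```

```bash
python3 -c "
from h import *
s=sense(); print(s['position'],s['tcp_rot'])
a=[cv2.resize(grab_frame(c)[r:r+150,q:q+200],(400,300),interpolation=2)[:,:,::-1] for c,r,q in [('scene',120,150),('side',130,190)]]
w=cv2.resize(grab_frame('wrist')[60:360,120:520],(400,300))[:,:,::-1]
P=np.array([[.4257,.2995,.202],[.4655,.3055,.185]]); print(proj('wrist',P))
for n,z in (('hook',.185),('hook_tip',.202),('bow',.217)):
    for x in place_of('wrist',n)[:2]: print(n,x['position'][::-1],x['score'],onz('wrist',x['position'][::-1],z))
    for x in place_of('side',n)[:2]: print(n,x['position'][::-1],x['score'],onz('side',x['position'][::-1],z))
cv2.imwrite('pics/g2.png',np.vstack([np.hstack(a),np.hstack([w,w*0])]))"
```

```text
[0.39353448 0.27714828 0.22779304] [ 3.13962539e+00 -7.03922551e-04  1.69051674e+00]
[[399.83788195 257.55934238]
 [480.66668081 242.57195667]]
hook [484.2, 241.1] 0.81 [0.46667069 0.30639457 0.185     ]
hook_tip [401.4, 253.7] 0.69 [0.42541363 0.30136171 0.202     ]
hook_tip [263.6, 198.6] 0.7 [0.42830658 0.3222988  0.202     ]
bow [317.4, 273.9] 0.56 [0.39119549 0.29446856 0.217     ]
bow [255.3, 196.1] 0.72 [0.39738645 0.31964149 0.217     ]
```

View pics/g2.png

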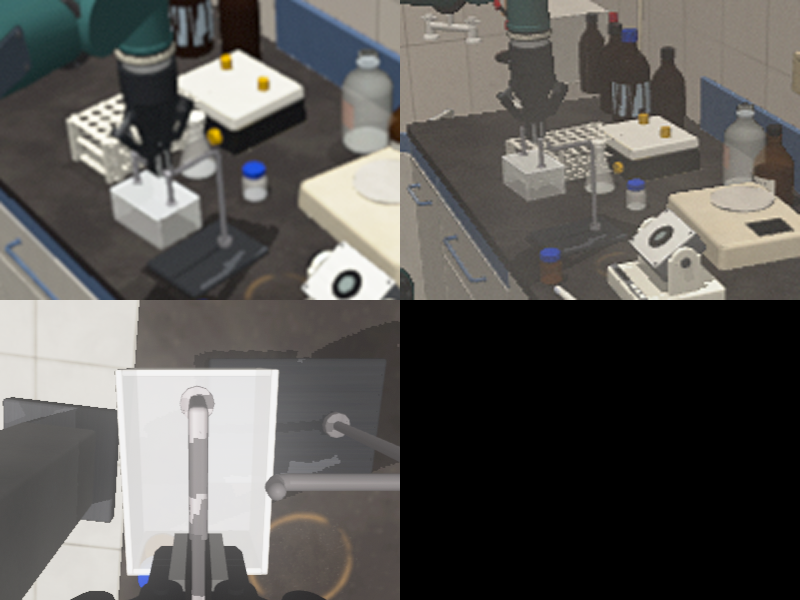

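The wrist view shows the tip at (277,488) of the crop, ahead of the bar (column 197), and the bow gap is level with it. The networks agree with my hook estimate within 1–2 mm. Slide it in, then lower.

Request:
{"fn": "step_arm", "kwargs": {"rows": [[0,-2,0,0,0,0,1],[12,0,0,0,0,0,1],[26,1,0,0,0,0,1],[40,3,0,0,0,0,1],[54,5,0,0,0,0,1],[65,6,0,0,0,0,1],[65,6,0,0,0,0,1],[65,6,-8,0,0,0,1],[65,6,-16,0,0,0,1],[65,6,-16,0,0,0,1]]}}

```text
time_s: 10.73
position: [0.4564, 0.2824, 0.2075]
tcp_rot: [-3.137, 0.001, 1.691]
ft_force: [-0.1, 0.7, -1.8]
finger_gap: 0.056
gripper_force: 60.8
```

Request:
{"fn": "step_arm", "kwargs": {"rows": [[0,0,-2,0,0,0,1],[0,0,-4,0,0,0,1],[0,0,-6,0,0,0,1],[0,0,-7,0,0,0,1],[0,0,-7,0,0,0,1]]}}

```text
time_s: 11.15
position: [0.4578, 0.283, 0.2032]
tcp_rot: [-3.142, 0.0, 1.691]
ft_force: [-0.6, 0.2, -0.7]
finger_gap: 0.057
gripper_force: 60.8
```

Request:
{"fn": "step_arm", "kwargs": {"rows": [[0,0,-1,0,0,0,1],[0,0,-2,0,0,0,1],[0,0,-2,0,0,0,1],[0,0,-2,0,0,0,1]]}}

```text
time_s: 11.48
position: [0.4582, 0.2831, 0.2025]
tcp_rot: [3.14, -0.0, 1.691]
ft_force: [-2.5, -0.7, 5.0]
finger_gap: 0.055
gripper_force: 61.4
```

```bash
python3 -c "
from h import *
s=sense(); print(s['position'],s['ft_force'],s['wrist_torque'])
for n,z in (('hook',.185),('bow',.194)):
    for x in place_of('wrist',n)[:1]: print(n,x['position'][::-1],x['score'],onz('wrist',x['position'][::-1],z))
"
```

```text
[0.4581633  0.28309922 0.20247703] [-2.46229207 -0.73703248  5.0018602 ] [-0.07169718  0.33471748 -0.01732504]
hook [484.2, 241.1] 0.81 [0.51904122 0.31868804 0.185     ]
bow [317.4, 273.9] 0.56 [0.45613142 0.30106999 0.194     ]
```

The +5 N shows the bar is resting on the arm. Ease off 1 mm, open part way and rise.

Request:
{"fn": "step_arm", "kwargs": {"rows": [[0,0,1,0,0,0,1],[0,0,1,0,0,0,0.8],[0,0,1,0,0,0,0.6],[0,0,1,0,0,0,0.55],[0,0,1,0,0,0,0.55],[0,0,1,0,0,0,0.55],[0,0,15,0,0,0,0.55],[0,0,40,0,0,0,0.55],[0,0,75,0,0,0,0.55],[0,-10,110,0,0,0,0.4]], "squeeze": 20}}

```text
time_s: 12.42
position: [0.4573, 0.2737, 0.3109]
tcp_rot: [-3.138, 0.0, 1.693]
ft_force: [0.4, 0.3, 0.2]
finger_gap: 0.574
gripper_force: 0.0
```

```bash
python3 -c "
from h import *
s=sense(); print(s['position'])
a=[cv2.resize(grab_frame(c)[r:r+150,q:q+200],(400,300),interpolation=2)[:,:,::-1] for c,r,q in [('scene',120,150),('side',130,190)]]
w=cv2.resize(grab_frame('wrist'),(400,300))[:,:,::-1]
w2=w*0
for n,z in (('hook',.185),('bow',.194),('hook_tip',.202)):
    for x in place_of('wrist',n)[:1]: print(n,x['position'][::-1],x['score'],onz('wrist',x['position'][::-1],z))
cv2.imwrite('pics/g3.png',np.vstack([np.hstack(a),np.hstack([w,w2])]))"
```

```text
[0.45733057 0.27372592 0.31094539]
hook [331.3, 185.2] 0.86 [0.46428375 0.30640451 0.185     ]
bow [310.5, 190.3] 0.76 [0.45018279 0.30303516 0.194     ]
hook_tip [265.5, 191.8] 0.89 [0.4227511  0.30027229 0.202     ]
```

View pics/g3.png

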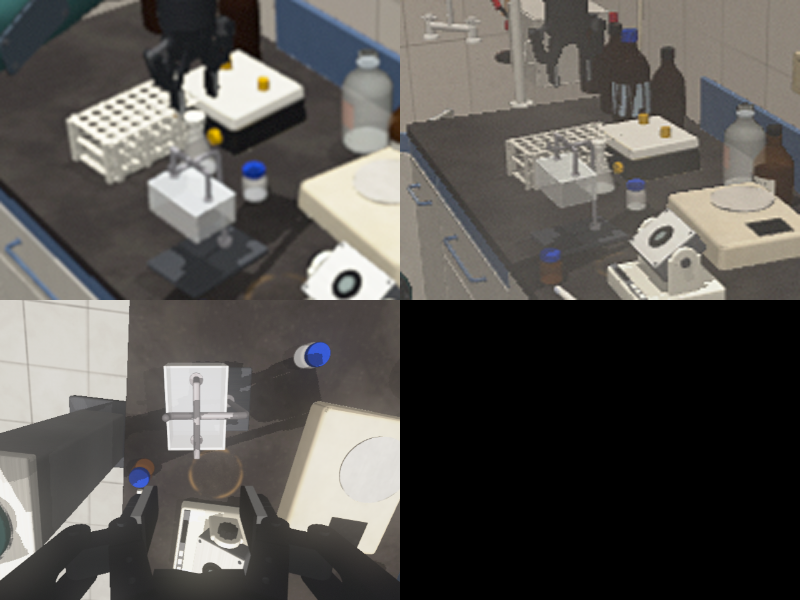

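The cover hangs on the hook: the wrist view shows bar and arm crossing at (197,415), bow–hook distance about 14 mm. Next I turn the tool for the carrier and re-image the meter's face on the way.

Request:
{"fn": "step_arm", "kwargs": {"rows": [[2,-25,9,0,0,-0.12,0],[4,-50,9,0,0,-0.24,0],[6,-80,9,0,0,-0.36,0],[8,-110,9,0,0,-0.48,0],[10,-140,9,0,0,-0.6,0],[14,-165,9,0,0,-0.72,0],[18,-190,9,0,0,-0.84,0],[22,-215,9,0,0,-0.96,0],[23,-235,9,0,0,-1.08,0],[23,-244,9,0,0,-1.2,0]]}}

```text
time_s: 13.55
position: [0.4806, 0.0268, 0.3179]
tcp_rot: [-3.14, 0.004, 0.482]
ft_force: [0.4, 0.0, 0.6]
finger_gap: 1.003
gripper_force: 0.0
```

Request:
{"fn": "step_arm", "kwargs": {"rows": [[0,0,0,0,0,-0.12,0],[0,0,0,0,0,-0.24,0],[0,0,0,0,0,-0.26,0],[0,0,0,0,0,-0.26,0],[0,0,0,0,0,-0.26,0]]}}

```text
time_s: 13.97
position: [0.4807, 0.0292, 0.3192]
tcp_rot: [-3.141, 0.002, 0.234]
ft_force: [-0.0, -1.2, -0.1]
finger_gap: 0.999
gripper_force: 0.0
```

```bash
python3 -c "
from h import *
snap('mt2',[('face',.11),('meter',0)],['meter'])"
```

```text
tcp [0.4807 0.0292 0.3192] [-3.141e+00  2.000e-03  2.340e-01]
face [327.5 165.3] 0.76 on z 0.11 [0.5198 0.0287 0.11  ]
meter [325.8 151.1] 0.82 on z 0 [0.5237 0.0288 0.    ]
meter seg 0.62 [325.1, 148.2, 188.7, 181.1]
```

Request:
{"fn": "step_arm", "kwargs": {"rows": [[-4,-30,0,0,0,0,0],[-12,-65,0,0,0,0,0],[-20,-100,0,0,0,0,0],[-30,-135,0,0,0,0,0],[-40,-170,0,0,0,0,0],[-50,-205,-10,0,0,0,0],[-60,-230,-30,0,0,0,0],[-70,-238,-60,0,0,0,0],[-70,-238,-60,0,0,0,0],[-70,-238,-60,0,0,0,0]]}}

```text
time_s: 15.0
position: [0.4098, -0.2085, 0.2583]
tcp_rot: [-3.137, 0.003, 0.23]
ft_force: [1.1, -0.1, 0.8]
finger_gap: 0.999
gripper_force: 0.0
```

Run:
```python
from h import *
snap('cr1',[('carrier',.009),('tray',0)],['carrier','tray'])
try:
    m=np.load('pics/cr1_carrier.npy'); ys,xs=np.nonzero(m); W=np.array([onz('wrist',(x,y),.015)[:2] for x,y in zip(xs,ys)])*1000
    print(cv2.minAreaRect(W.astype(np.float32)))
except Exception as e: print(e)
def crop(t,x0,y0,w,h,f):
    im=cv2.resize(cv2.imread(f"pics/{t}.png")[y0:y0+h,x0:x0+w],None,fx=f,fy=f,interpolation=cv2.INTER_CUBIC)
    for x in range((x0//20+1)*20,x0+w,20): cv2.line(im,(int((x-x0)*f),0),(int((x-x0)*f),6),(0,0,255),1); cv2.putText(im,str(x),(int((x-x0)*f)-12,16),0,.35,(0,0,255),1)
    for y in range((y0//20+1)*20,y0+h,20): cv2.line(im,(0,int((y-y0)*f)),(6,int((y-y0)*f)),(0,0,255),1); cv2.putText(im,str(y),(8,int((y-y0)*f)+4),0,.35,(0,0,255),1)
    return im
def ctr(t,P):
    T=np.load(f'pics/{t}_T.npy'); K=cal('wrist')[0]; q=(np.array(P)-T[:3,3])@T[:3,:3]*[1,-1,-1]; u=K@q; return (u[:2]/u[2]).astype(int)
c=ctr('mt2',[.519,.03,.11]); d=ctr('cr1',[.438,-.207,.02]); print(c,d)
a=crop('mt2',max(0,c[0]-100),max(0,c[1]-100),200,200,2); b=crop('cr1',max(0,d[0]-100),max(0,d[1]-100),200,200,2)
h=min(len(a),len(b)); cv2.imwrite('pics/z2.png',np.hstack([a[:h],b[:h]]))
```

```text
tcp [ 0.4098 -0.2085  0.2583] [-3.137e+00  3.000e-03  2.300e-01]
carrier [327.  171.4] 0.77 on z 0.009 [ 0.4422 -0.2129  0.009 ]
tray [533.4 255.7] 0.45 on z 0 [ 0.4064 -0.4454  0.    ]
carrier seg 0.8 [328.8, 171.1, 83.0, 56.9]
tray seg 0.85 [325.2, 170.4, 140.8, 113.3]
time passes only in moves, steps and waits
[325 165] [321 174]
```

View pics/z2.png

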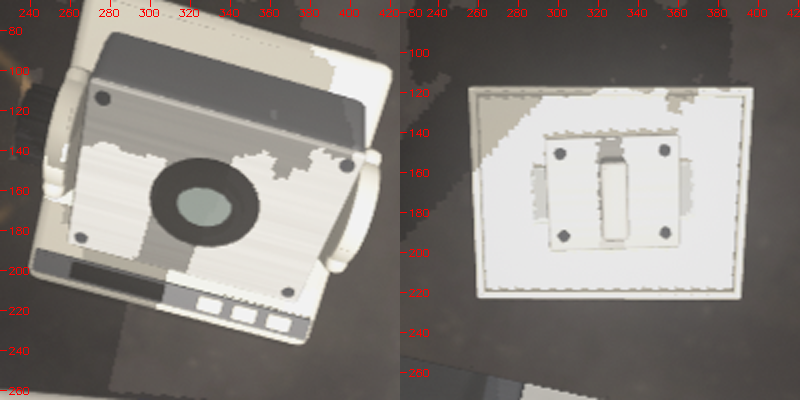

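The left crop (mt2) shows plate corners at about (259,187), (270,104), (375,215) and (407,140). The right crop (cr1) shows the carrier plate corners at (293,143), (360,141), (360,198) and (296,198), with the fin upright in the image and centred at column 328.

Run:
```python
from fit import *
import fit
obs=[(np.load("pics/mt1_T.npy"),np.array([[300,117],[389,117.5],[299,236],[380,250]])),
 (np.load("pics/mt2_T.npy"),np.array([[259,186.5],[269.5,103.5],[375,215],[407,140]]))]
for k in ([0],[1],[0,1]):
    s=least_squares(res,[.515,.03,.11,0,.5],args=([obs[i] for i in k],)); print(s.x.round(4),s.fun.round(1))
s=least_squares(res,[.515,.03,.11,0,.5],args=(obs,),loss="soft_l1"); print(s.x.round(4))
# screws centroid / symmetrical (4 screws: unknown half spans)
def res2(p):
    S=np.array([[-1,1],[1,1],[-1,-1],[1,-1]])*p[5:7]; Q=np.c_[S,np.zeros(4)]
    o=[np.array([[305,123],[380.5,126],[303.5,229],[372.5,243.5]])[[0,1,2,3]],np.array([[265.5,183.5],[276.2,114.2],[369,211.2],[398.5,147.5]])]
    return np.concatenate([(pj(T,(Q@frame(p[3],p[4]).T)+p[:3])-b).ravel() for (T,_),b in zip(obs,o)])
s=least_squares(res2,[.515,.03,.11,0,.5,.038,.05],x_scale=[.01]*3+[.1]*2+[.01]*2); print("screws",s.x.round(4),s.fun.round(1))
# carrier
T=np.load("pics/cr1_T.npy")
def back(px,z):
    p=np.linalg.inv(K)@[px[0],px[1],1]; d=T[:3,:3]@[p[0],-p[1],-p[2]]; return T[:3,3]+d*(z-T[2,3])/d[2]
C=np.array([back(p,.015) for p in [(293.5,143),(360.5,141.5),(360.5,197.5),(296,198.5)]]); print(C.round(4),C.mean(0))
for i in range(4):
    e=C[(i+1)%4]-C[i]; print(np.linalg.norm(e).round(4),np.arctan2(e[1],e[0]).round(3))
print("fin",back((328,155),.044),back((328,193),.044))
```

```text
[ 0.5194  0.0302  0.1103 -0.0152  0.5682] [-0.7 -0.  -0.1  0.4  0.2 -1.2  0.5  0.7]
[ 0.5195  0.0289  0.1079 -0.0088  0.562 ] [ 0.1  0.3  0.   0.3 -1.2 -0.3  0.9 -0.3]
[ 0.5195  0.0294  0.1083 -0.012   0.5622] [-0.8  1.1 -0.5  1.3  0.5 -0.8  0.6  0.7 -0.6 -0.1 -0.6 -0.1 -1.9 -0.2
  0.4 -0.3]
[ 0.5195  0.0294  0.1079 -0.0138  0.5598]
screws [ 0.5183  0.0292  0.1068 -0.0265  0.5874  0.0374  0.0496] [-0.6  1.1 -0.5  0.6 -0.7  0.9 -0.5  0.7 -0.7 -0.6 -0.6 -0.9 -0.6 -1.
 -0.6 -0.3]
[[ 0.4597 -0.1757  0.015 ]
 [ 0.4751 -0.2354  0.015 ]
 [ 0.4247 -0.249   0.015 ]
 [ 0.4096 -0.189   0.015 ]] [ 0.44227159 -0.2122838   0.015     ]
0.0617 -1.318
0.0522 -2.879
0.0618 1.818
0.0518 0.26
fin [ 0.45852246 -0.20795497  0.044     ] [ 0.42660551 -0.21571867  0.044     ]
```

Both fits are consistent: face (0.519,0.0295,0.108), tilt 0.567, yaw −0.015. Carrier: (0.4423,−0.2122), yaw 0.255, and its sides come out at 62 × 52 as given. Grasp the fin.

Request:
{"fn": "step_arm", "kwargs": {"rows": [[16,-2,-20,0,0,0.025,0],[32,-4,-50,0,0,0.025,0],[32,-4,-85,0,0,0.025,0],[32,-4,-120,0,0,0.025,0],[32,-4,-155,0,0,0.025,0],[32,-4,-185,0,0,0.025,0],[32,-4,-205,0,0,0.025,0],[32,-4,-218,0,0,0.025,0],[32,-4,-224,0,0,0.025,0],[32,-4,-224,0,0,0.025,0]]}}

```text
time_s: 16.08
position: [0.4434, -0.2124, 0.036]
tcp_rot: [-3.141, 0.001, 0.257]
ft_force: [-0.2, -0.6, -0.2]
finger_gap: 1.002
gripper_force: 0.0
```

Request:
{"fn": "step_arm", "kwargs": {"rows": [[0,0,0,0,0,0,0.5],[0,0,0,0,0,0,1],[0,0,0,0,0,0,1],[0,0,0,0,0,0,1],[0,0,0,0,0,0,1],[0,0,0,0,0,0,1],[0,0,0,0,0,0,1],[0,0,0,0,0,0,1]], "squeeze": 60}}

```text
time_s: 16.75
position: [0.4435, -0.2133, 0.037]
tcp_rot: [3.141, -0.001, 0.256]
ft_force: [0.2, -0.9, 4.6]
finger_gap: 0.124
gripper_force: 61.3
```

Request:
{"fn": "step_arm", "kwargs": {"rows": [[0,0,5,0,0,0,1],[0,0,20,0,0,0,1],[0,0,50,0,0,0,1],[0,0,85,0,0,0,1],[0,0,120,0,0,0,1],[0,10,155,0,0,-0.05,1],[5,35,190,0,0,-0.13,1],[10,70,213,0,0,-0.2,1],[15,105,213,0,0,-0.271,1],[15,125,213,0,0,-0.271,1]]}}

```text
time_s: 17.58
position: [0.4591, -0.0855, 0.252]
tcp_rot: [-3.141, -0.005, -0.016]
ft_force: [-0.2, 0.2, -1.0]
finger_gap: 0.123
gripper_force: 60.7
```

Request:
{"fn": "step_arm", "kwargs": {"rows": [[0,20,0,-0.0017,-0.113,0,1],[0,40,0,-0.0034,-0.227,0,1],[0,60,0,-0.0051,-0.34,0,1],[5,80,0,-0.0068,-0.454,0,1],[10,100,0,-0.0085,-0.567,0,1],[18,112,0,-0.0085,-0.567,0,1],[25,118,0,-0.0085,-0.567,0,1],[25,118,0,-0.0085,-0.567,0,1],[25,118,0,-0.0085,-0.567,0,1]]}}

```text
time_s: 18.33
position: [0.4838, 0.0299, 0.2502]
tcp_rot: [3.141, -0.567, -0.014]
ft_force: [-0.1, -0.2, -1.1]
finger_gap: 0.124
gripper_force: 60.7
```

Run:
```python
from fit import *
s=sense(); p=s["position"]; Rt=R.from_euler("xyz",s["tcp_rot"]).as_matrix()
F=frame(-.015,.567); f=np.array([.5192,.0295,.1083]); print(p,s["tcp_rot"],s["ft_force"],s["finger_gap"])
print("tcp in face",(p-f)@F*1000,"rotvec err world",(R.from_matrix(F@np.diag([1,-1,-1])@Rt.T)).as_rotvec())
im=grab_frame("wrist"); cv2.imwrite("pics/h1.png",im[:,:,::-1])
```

```text
[0.48381206 0.02988638 0.25019658] [ 3.14081409 -0.5672286  -0.01408424] [-0.14568878 -0.16933316 -1.12456295] 0.12430884534317438
tcp in face [ 46.36138829  -0.14446583 138.7000236 ] rotvec err world [ 0.00065993  0.00021902 -0.00049752]
```

View pics/h1.png

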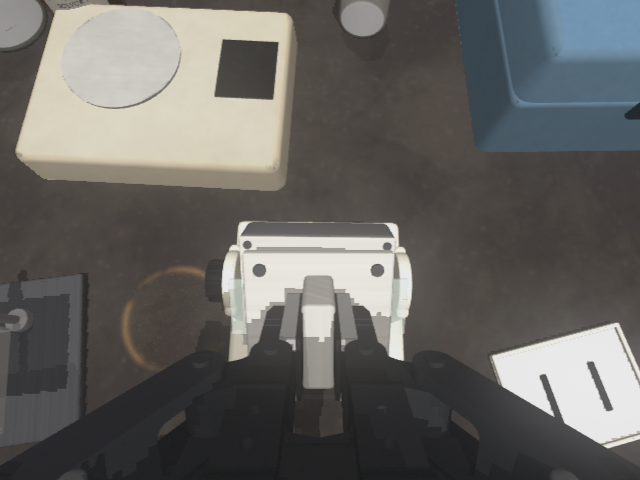

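The held carrier shows its plate's far edge at row about 250, columns 245–395, level in the image, with the head's plate just behind it at row 222–250. I'll check its attitude in hand against a projection.

Run:
```python
from fit import *
s=sense(); p=s["position"]; Rt=R.from_euler("xyz",s["tcp_rot"]).as_matrix()
for d in (.0265,.028):
    Q=np.array([[.026,-.031,d-.006],[.026,.031,d-.006],[.017,.006,d-.035],[.017,-.006,d-.035],[-.017,.006,d-.035],[-.017,-.006,d-.035]])
    print(d,proj("wrist",Q@Rt.T+p).round(1).tolist())
F=frame(-.015,.567); f=np.array([.5192,.0295,.1083])
print("face",proj("wrist",L@F.T+f).round(1).tolist(), "screws",proj("wrist",np.array([[.0374,.0496,0],[.0374,-.0496,0]])@F.T+f).round(1).tolist())
a=cv2.resize(cv2.imread("pics/h1.png")[215:400,215:425],None,fx=3.2,fy=3.2,interpolation=2)
for x in range(220,425,20): cv2.putText(a,str(x),(int((x-215)*3.2),10),0,.35,(0,0,255),1)
for y in range(220,400,20): cv2.putText(a,str(y),(0,int((y-215)*3.2)+4),0,.35,(0,0,255),1)
cv2.imwrite("pics/h1c.png",a)
```

```text
0.0265 [[236.5, 248.5], [392.9, 248.5], [332.1, 301.2], [296.1, 301.2], [331.1, 388.0], [297.6, 388.0]]
0.028 [[237.2, 247.3], [392.3, 247.4], [332.0, 299.3], [296.3, 299.3], [331.0, 385.3], [297.8, 385.3]]
face [[243.6, 344.1], [237.0, 236.4], [387.1, 344.0], [393.3, 236.4]] screws [[245.1, 244.0], [385.2, 244.0]]
```

View pics/h1c.png

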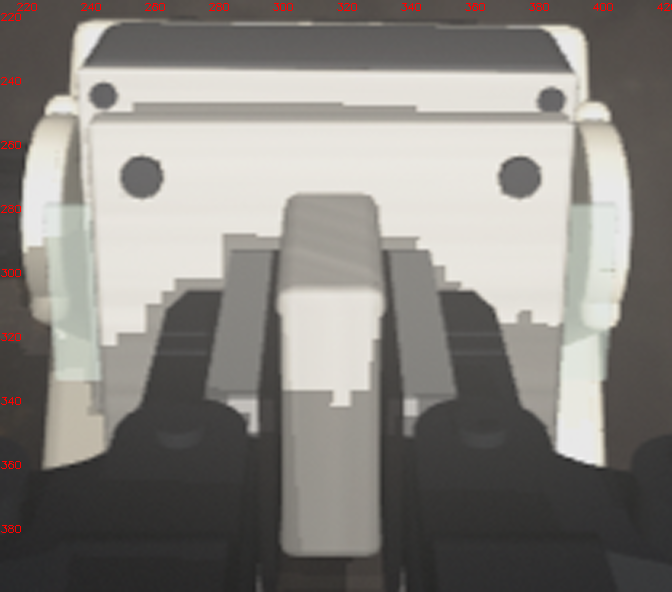

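The head's plate and screws appear within 2 px of the prediction, and the carrier sits square in hand with the same small camera bias. Move over the port and approach along the normal to about 6 mm above the ring.

Request:
{"fn": "step_arm", "kwargs": {"rows": [[-19,0.3,-12,0,0,0,1],[-38.3,0.6,-24.4,0,0,0,1],[-28,0.4,-40.6,0,0,0,1],[-14,0.2,-62.6,0,0,0,1],[0,0,-84.6,0,0,0,1],[9,-0.1,-98.7,0,0,0,1],[14.7,-0.2,-107.7,0,0,0,1],[14.7,-0.2,-107.7,0,0,0,1],[14.7,-0.2,-107.7,0,0,0,1]]}}

```text
time_s: 19.13
position: [0.4982, 0.0289, 0.1416]
tcp_rot: [3.141, -0.566, -0.016]
ft_force: [0.4, 0.5, -0.4]
finger_gap: 0.123
gripper_force: 60.8
```

```bash
cat > st.py <<'E'
from fit import *
s=sense(); p=s["position"]; Rt=R.from_euler("xyz",s["tcp_rot"]).as_matrix()
F=frame(-.015,.567); f=np.array([.5192,.0295,.1083])
print("tcp in face",((p-f)@F*1000).round(2),"force in face",(s["ft_force"]@F).round(2),"torque in face",(s["wrist_torque"]@F).round(3),"rot err",R.from_matrix(F@np.diag([1,-1,-1])@Rt.T).as_rotvec().round(4))
E
python3 st.py
```

```text
tcp in face [ 0.2  -0.94 39.37] force in face [ 0.08  0.56 -0.56] torque in face [-0.021  0.336  0.031] rot err [ 0.0001 -0.0014  0.0016]
```

Request:
{"fn": "step_arm", "kwargs": {"rows": [[1.1,0.8,-1.7,0,0,0,1],[1.6,0.8,-2.5,0,0,0,1],[2.1,0.8,-3.4,0,0,0,1],[2.7,0.8,-4.2,0,0,0,1],[2.7,0.8,-4.2,0,0,0,1],[2.7,0.8,-4.2,0,0,0,1]]}}

```text
time_s: 19.63
position: [0.5009, 0.0304, 0.1387]
tcp_rot: [3.141, -0.569, -0.015]
ft_force: [-1.4, -2.2, 1.9]
finger_gap: 0.125
gripper_force: 61.3
```

```bash
python3 st.py
```

```text
tcp in face [ 0.86  0.63 35.44] force in face [-0.15 -2.24  2.29] torque in face [-0.272  0.255 -0.054] rot err [0.0006 0.0023 0.0002]
```

Request:
{"fn": "step_arm", "kwargs": {"rows": [[0.5,0,-0.8,0,0,0,1],[0.8,0,-1.3,0,0,0,1],[1.1,0,-1.7,0,0,0,1],[1.1,0,-1.7,0,0,0,1],[1.1,0,-1.7,0,0,0,1]]}}

```text
time_s: 20.05
position: [0.5021, 0.0304, 0.1367]
tcp_rot: [3.141, -0.569, -0.015]
ft_force: [-2.8, -1.8, 5.1]
finger_gap: 0.128
gripper_force: 61.6
```

```bash
python3 st.py
```

```text
tcp in face [ 0.83  0.65 33.09] force in face [ 0.41 -1.84  5.84] torque in face [-0.416  0.068 -0.025] rot err [0.0004 0.002  0.0003]
```

Contact came at about 35.5 mm, so the underside is 29.5 ahead of the TCP, and the force follows the spring. Take out the sideways force and press further.

Request:
{"fn": "step_arm", "kwargs": {"rows": [[0,-0.4,0,0,0,0,1],[0.3,-0.7,-0.4,0,0,0,1],[0.6,-0.7,-0.9,0,0,0,1],[0.9,-0.7,-1.4,0,0,0,1],[0.9,-0.7,-1.4,0,0,0,1],[0.9,-0.7,-1.4,0,0,0,1]]}}

```text
time_s: 20.55
position: [0.503, 0.0303, 0.1354]
tcp_rot: [-3.141, -0.569, -0.015]
ft_force: [-3.5, -0.1, 6.1]
finger_gap: 0.12
gripper_force: 61.7
```

```bash
python3 st.py
```

```text
tcp in face [ 0.87  0.55 31.54] force in face [ 0.35 -0.12  7.02] torque in face [-0.092  0.094  0.014] rot err [-0.0008  0.0021 -0.0002]
```

Request:
{"fn": "step_arm", "kwargs": {"rows": [[0.2,0,-0.4,0,0,0,1],[0.4,0,-0.7,0,0,0,1],[0.5,0,-0.9,0,0,0,1],[0.5,0,-0.9,0,0,0,1],[0.5,0,-0.9,0,0,0,1]]}}

```text
time_s: 20.97
position: [0.5033, 0.0303, 0.1349]
tcp_rot: [-3.141, -0.569, -0.015]
ft_force: [-7.0, 0.1, 9.4]
finger_gap: 0.126
gripper_force: 62.6
```

```bash
python3 st.py
```

```text
tcp in face [ 0.87  0.56 30.93] force in face [-8.600e-01 -1.000e-02  1.165e+01] torque in face [-0.118  0.306 -0.071] rot err [-0.0007  0.0019 -0.0001]
```

Request:
{"fn": "step_arm", "kwargs": {"rows": [[0.2,0,-0.3,0,0,0,1],[0.3,0,-0.5,0,0,0,1],[0.3,0,-0.5,0,0,0,1],[0.3,0,-0.5,0,0,0,1]]}}

```text
time_s: 21.3
position: [0.5033, 0.0304, 0.1347]
tcp_rot: [-3.141, -0.569, -0.015]
ft_force: [-12.6, -0.2, 12.6]
finger_gap: 0.127
gripper_force: 63.4
```

```bash
python3 st.py
```

```text
tcp in face [ 0.81  0.63 30.81] force in face [-3.83 -0.37 17.39] torque in face [-0.171  0.569  0.016] rot err [-0.0006  0.0015 -0.0004]
```

Bottomed at about 31 mm, so the ring is fully in with 17 N on the meter. Ease the grip so the carrier seats itself flush, then regrip and back off a little.

Request:
{"fn": "step_arm", "kwargs": {"rows": [[-0.2,0,-0.1,0,0,0,1],[-0.4,0,-0.2,0,0,0,1],[-0.4,0,-0.2,0,0,0,1],[-0.4,0,-0.2,0,0,0,1],[-0.4,0,-0.2,0,0,0,1],[-0.4,0,-0.2,0,0,0,1]], "squeeze": 20}}

```text
time_s: 21.8
position: [0.5034, 0.0303, 0.1348]
tcp_rot: [-3.141, -0.57, -0.015]
ft_force: [-10.3, 0.1, 11.7]
finger_gap: 0.12
gripper_force: 62.9
```

```bash
python3 st.py
```

```text
tcp in face [ 0.85  0.61 30.87] force in face [-2.35 -0.1  15.41] torque in face [-0.143  0.346 -0.006] rot err [-0.0007  0.0027 -0.0003]
```

Request:
{"fn": "step_arm", "kwargs": {"rows": [[0,0,0,0,0,0,1],[0,0,0,0,0,0,1],[0,0,0,0,0,0,1],[0,0,0,0,0,0,1]], "squeeze": 50}}

```text
time_s: 22.13
position: [0.5033, 0.0303, 0.1348]
tcp_rot: [-3.141, -0.57, -0.015]
ft_force: [-10.0, -0.0, 11.7]
finger_gap: 0.128
gripper_force: 62.9
```

```bash
python3 st.py
```

```text
tcp in face [ 0.83  0.61 30.86] force in face [-2.17 -0.17 15.27] torque in face [-0.155  0.349 -0.03 ] rot err [-0.0007  0.0027 -0.0003]
```

The grip did not relax, and the moments put the contact on the up-slope edge, which suggests the carrier is pitched in hand. I'll check this with a pose fit to the points already read from h1c.

Run:
```python
from fit import *
# tool pose at h1
p=np.array([.48381206,.02988638,.25019658]); Rt=R.from_euler("xyz",[3.14081409,-.5672286,-.01408424]).as_matrix()
# camera in tool frame (fixed): from current pose
s=sense(); Rn=R.from_euler("xyz",s["tcp_rot"]).as_matrix(); T=cal("wrist")[1]
Rc=Rn.T@T[:3,:3]; tc=Rn.T@(T[:3,3]-s["position"])
# carrier pts in own frame, image px
S=np.array([[26,31,6],[26,-31,6],[19,24,6],[19,-24,6],[17,6,6],[17,-6,6],[17,0,35],[-17,0,35]])/1000
I=np.array([[243.5,251],[394,251],[258.8,270.2],[377.2,270.2],[303.5,275.6],[333.8,275.6],[318.5,304.5],[318.3,388.5]])
w=np.array([1,1,1,1,.5,.5,.6,.6])
def pr(q):
    Q=S@R.from_rotvec(q[3:]).as_matrix().T@np.diag([1,-1,-1])+[q[0],q[1],q[2]]  # tool frame
    c=(Q-tc)@Rc*[1,-1,-1]; u=c@K.T; return u[:,:2]/u[:,2:]
f=lambda q:((pr(q)-I)*w[:,None]).ravel()
r=least_squares(f,[0,0,.029,0,0,0],x_scale=[.01]*3+[.1]*3); cov=np.linalg.inv(r.jac.T@r.jac)
print("free",r.x.round(4),"sd",np.sqrt(np.diag(cov)).round(4),r.fun.round(1).reshape(-1,2).tolist())
for th in (-.1,-.05,0,.05,.1,.15):
    g=least_squares(lambda q:f(np.r_[q[:4],th,q[4]]),[0,0,.029,0,0]); print(th,g.x.round(4),(g.cost*2).round(2))
```

```text
free [-0.003   0.0015  0.0293 -0.0003  0.019  -0.0005] sd [0.0004 0.0003 0.0012 0.0171 0.0242 0.0103] [[-1.4, 1.7], [0.7, 1.8], [1.2, -1.2], [-0.4, -1.1], [0.2, -1.0], [-0.4, -1.0], [-0.0, -0.6], [0.0, 0.3]]
-0.1 [-0.0022  0.0015  0.0325  0.0004 -0.0008] 39.38
-0.05 [-0.0026  0.0015  0.0312  0.0001 -0.0006] 23.99
0 [-0.0029  0.0015  0.0299 -0.0002 -0.0005] 16.54
0.05 [-0.0032  0.0015  0.0285 -0.0005 -0.0004] 17.63
0.1 [-0.0034  0.0015  0.027  -0.0007 -0.0004] 27.99
0.15 [-0.0036  0.0015  0.0255 -0.0009 -0.0003] 48.48
```

In-hand pitch is about 0.02, and together with the face-tilt uncertainty this means the tool should be slightly steeper. Back off to ring-only contact and steepen stepwise, watching the moment arm flip.

Add to st.py:
```python
fF=s["ft_force"]@F; tq=s["wrist_torque"]@F
print("r_x mm (b=.3)",round((.30-.188*fF[0]-tq[1])/fF[2]*1000,1), "r_y mm",round((tq[0]+.02-.188*fF[1])/fF[2]*1000,1))
```

```text
(no output)
```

Request:
{"fn": "step_arm", "kwargs": {"rows": [[-0.3,0,0.5,0,0,0,1],[-0.6,0,1.0,0,0,0,1],[-0.8,0,1.4,0,0,0,1],[-0.8,0,1.4,0,0,0,1],[-0.8,0,1.4,0,0,0,1]]}}

```text
time_s: 22.55
position: [0.5028, 0.0303, 0.1355]
tcp_rot: [-3.141, -0.57, -0.015]
ft_force: [-3.9, 0.0, 6.7]
finger_gap: 0.129
gripper_force: 61.8
```

```bash
python3 st.py
```

```text
tcp in face [ 0.83  0.54 31.77] force in face [ 0.33 -0.02  7.73] torque in face [-0.079  0.002  0.02 ] rot err [-0.0008  0.003  -0.0001]
r_x mm (b=.3) 30.4 r_y mm -7.1
```

Request:
{"fn": "step_arm", "kwargs": {"rows": [[-0.25,0,-0.15,0,-0.01,0,1],[-0.5,0,-0.3,0,-0.02,0,1],[-0.5,0,-0.3,0,-0.02,0,1],[-0.5,0,-0.3,0,-0.02,0,1]]}}

```text
time_s: 22.88
position: [0.5022, 0.0303, 0.1352]
tcp_rot: [-3.14, -0.59, -0.016]
ft_force: [-2.7, 1.0, 7.2]
finger_gap: 0.127
gripper_force: 61.8
```

```bash
python3 st.py
```

```text
tcp in face [ 0.1   0.55 31.77] force in face [1.63 0.93 7.53] torque in face [-0.056  0.155  0.007] rot err [-0.0009  0.0228 -0.0001]
r_x mm (b=.3) -21.5 r_y mm -27.8
```

Request:
{"fn": "step_arm", "kwargs": {"rows": [[-0.25,0,-0.15,0,-0.01,0,1],[-0.5,0,-0.3,0,-0.02,0,1],[-0.5,0,-0.3,0,-0.02,0,1],[-0.5,0,-0.3,0,-0.02,0,1]]}}

```text
time_s: 23.22
position: [0.5017, 0.0303, 0.1348]
tcp_rot: [-3.14, -0.61, -0.016]
ft_force: [-2.3, -0.3, 6.0]
finger_gap: 0.127
gripper_force: 61.8
```

```bash
python3 st.py
```

```text
tcp in face [-0.57  0.54 31.77] force in face [ 1.29 -0.35  6.35] torque in face [-0.     0.231  0.016] rot err [-0.0009  0.0426 -0.    ]
r_x mm (b=.3) -27.2 r_y mm 13.6
```

The moment arm flips between 0.570 and 0.590 and stays flipped at 0.610, so the match is near 0.585. Go back there and press about 0.6 mm more.

Request:
{"fn": "step_arm", "kwargs": {"rows": [[0.3,0,0.2,0,0.012,0,1],[0.6,0,0.3,0,0.025,0,1],[0.8,0,0,0,0.025,0,1],[0.9,0,-0.2,0,0.025,0,1],[0.9,0,-0.2,0,0.025,0,1],[0.9,0,-0.2,0,0.025,0,1]]}}

```text
time_s: 23.72
position: [0.5025, 0.0303, 0.1345]
tcp_rot: [-3.14, -0.584, -0.016]
ft_force: [-4.1, -0.3, 6.8]
finger_gap: 0.123
gripper_force: 61.9
```

```bash
python3 st.py
```

```text
tcp in face [1.000e-02 5.600e-01 3.105e+01] force in face [ 0.21 -0.38  7.87] torque in face [-0.052  0.175 -0.035] rot err [-0.0008  0.0171 -0.0001]
r_x mm (b=.3) 11.0 r_y mm 5.2
```

Request:
{"fn": "step_arm", "kwargs": {"rows": [[0.15,0,-0.25,0,0,0,1],[0.15,0,-0.25,0,0,0,1],[0.15,0,-0.25,0,0,0,1],[0.15,0,-0.25,0,0,0,1]]}}

```text
time_s: 24.05
position: [0.5026, 0.0303, 0.1343]
tcp_rot: [-3.14, -0.584, -0.016]
ft_force: [-4.1, 0.1, 5.7]
finger_gap: 0.125
gripper_force: 62.0
```

```bash
python3 st.py; python3 -c "
from h import *
grab_frame('wrist'); grab_frame('side')
for c,n,z in (('wrist','carrier',.108),('wrist','bow',.194),('wrist','hook',.185),('side','bow',.194),('side','hook',.185)):
    for x in place_of(c,n)[:1]: print(c,n,x['score'],onz(c,x['position'][::-1],z))
"
```

```text
tcp in face [-2.000e-02  5.800e-01  3.081e+01] force in face [-0.4   0.08  7.  ] torque in face [-0.092  0.193  0.056] rot err [-0.0008  0.0171 -0.0002]
r_x mm (b=.3) 26.0 r_y mm -12.5
wrist carrier 0.67 [0.5172792  0.02890757 0.108     ]
side bow 0.61 [0.44101436 0.28937998 0.194     ]
side hook 0.73 [0.46190752 0.28826611 0.185     ]
```

Force is 7–8 N at 30.8 mm, where the mis-tilted carrier had bottomed at 17 N, so it now sits flush with the ring in about 4.8 mm. The carrier reads (0.517,0.029), on the face centre. Handing in.

```bash
python3 -c "
from cell import hand_in
print(hand_in())"
```

```text
the job is handed in; nothing more can be done
None
```

I handed the job in with the cover hanging free on the hook and the carrier still held on the port ring at about 7–8 N, ring in about 4.8 of 6 mm; these are my own measurements, as no verdict came back, and I viewed 11 pictures against the limit of 10.

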